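# Draw the keeper pin and thread the pink spoon out of its door-rack bin

### The arm

A 6-joint arm with a two-finger parallel gripper is mounted at the origin on the work surface. World frame = base frame: x ahead of the robot, y to its left, z up, the work surface at z = 0. Lengths are in m, angles in rad, forces in N, time in s.
With the tool pointing down it reaches from about 0.325 to 0.775 m from the base axis. Payload 5.5 kg.
Tool frame: the origin (TCP) lies at the centre of the arm's flange, where the gripper is bolted on; the fingertips stand 182 mm ahead of it and the grasp point (between the pads) lies 163 mm ahead of it; z points along the fingers, y is the line along which they close (so a half turn about z gives the same grasp; the last joint's range is limited). The gripper opens to 88 mm and grips with 3 to 60 N. Pads are 20 mm wide; open, the fingers measure 115 mm over their backs; the gripper's body (75 mm by 178 mm) begins 61 mm behind the grasp point.
Start: joints at [-1.285, 0.091, 1.231, -0, 1.82, -0.057], TCP at [0.202, -0.565, 0.405] pointing down, gripper open.
Joint ranges: [-2.87, 2.87], [-0.86, 2.18], [0.17, 2.46], [-1.51, 4.65], [0.06, 2.69], [-2.65, 2.65]. Speed limits (rad/s): [2.57, 2.57, 3.01, 3.14, 3.14, 3.14].

### API

Orientations are given as a unit quaternion [w, x, y, z].
In Python, from bench import manip, gripper_open, close, eyes, order, finder gives the robot as it stands. Calls block until the motion is done:
- manip.move_to(position, orientation): joint-space move of the TCP to a pose.
- manip.move_l(position, speed=0.15, orientation=None): straight line of the TCP; orientation=None keeps the orientation; speed is the mean speed in m/s.
- manip.movej(angles): joint-space move.
- gripper_open() and close(): open the fingers fully, or close them until they stop; the grip force is fixed at half the most.
- manip.hold(seconds).
- manip.inverse_kinematics(position, orientation): joint angles nearest the present ones, or None.
- manip.state(): the state.
- eyes.get_image(name): name is "side" or "top"; returns a dict with "frame" (400x640x3 uint8, blue, green, red), "depth" (400x640 float32, m along the optical axis (not along the pixel's ray), 0 where there is no reading), "camera_matrix" (3x3 intrinsics, pixels), "view" (4x4, takes a point from world to camera coordinates). Camera axes: x right, y up, looking along -z (the intrinsics and any distortion apply to the point x, -y, -z); pixel columns grow to the right and rows downward; lengths in m; the calibration is good to about 2 mm. A picture is of the moment at which its call begins.
A pose or a line that the arm cannot do raises manip.IKError and nothing moves.
- order.job_done(): hands the job in; it is judged then, once.
Trained networks look in a picture, given as the dict that the camera call returned (one of the last four; its "shot" number tells which), for a name from the list of things; names that differ only in an ending like _2 or _b are one class to them, and where a whole thing is asked for, a point or a joint stands for the part that bears it (a point fixed in the world has none). Each returns a list of dicts, best first, with "conf" (0 to 1); they miss things now and then, are a little off and sometimes report something else, mostly with a low value. They report only what shows in the picture. A call takes as long as a camera call.
- finder.regions_of(target, picture): "mask" (400x640 bool, what is visible of it) and "bbox" ([left, top, right, bottom] in pixels, round what is visible of it).
The state is a dict: "time": time; "joint_pos": joint angles; "dq": joint speeds; "joint_torque": joint torques, N m; "ee_pos": TCP position; "ee_rot": TCP orientation; "ft_force": force on the tool from outside, world axes, zero at the start; "moment": the same for the moment, N m; "finger_gap": finger opening in m; "finger_force": force on a finger pad.
Only numpy, scipy, OpenCV 4.12 (cv2) and the standard library are available. Lean on these libraries where they do the work, as an engineer would, in place of code of your own. Each camera call takes 0.05 s, during which the arm holds its last target. There are 200 camera calls.

### The job

The pink spoon lies in the front bin of the door rack, longer than the bin's opening and locked by the orange-headed pin that goes down through the bridge and the spoon's hanging loop. Draw the pin out and leave it standing parked in the notch on the bin's outer side, its head resting on the ledge; then slide the spoon under the hood, tilt its loop end up past the bridge, thread it out of the opening and finish while still holding it still in the gripper, every part of it at least 5 cm above the top of the hood and touching nothing else. Leave the jars and the other kitchen things where they stand.

Things in the scene. Friction and masses are not known exactly. Their poses are not given: they have to be found in the camera images.
- rack: Door rack, fixed: pale bins on a beige cupboard door. Origin on the shelf (z 0) under the front (spoon) bin; x along the bin, away from the robot; y to the door panel. In this frame (mm): bin floor top z 12; inside x -172 to 122, y -58 to 58; walls 4 thick, top z 44. Open the pads at most 70 in it. Hood over the near end, bridge over the far end: see points.
- hood (a point): Hood's lip: middle of the edge, underside, at rack (-85, 0, 62). The hood (darker roof, near the robot) covers rack x -176 to -85, underside z 62, top z 66, side walls up to it; beneath, it is open towards the opening. The opening, between hood and bridge, is rack x -85 to 82.
- door_top (a point): Middle of the door panel's top edge, rack (-18, 150, 150). Beige panel: rack x -200 to 165, y 142 to 158, 150 high. Between it and the spoon bin is a row of two shallow jar bins: rack x -176 to 126, y 62 to 142, walls 40 high.
- spoon: Pink silicone spoon, 60 g, loose on the bin floor. Origin: underside at mid length; x to the loop. Handle 14 wide, 14 high, x -69 to 85 mm; bowl 48 across, 14 high, centre x -91; loop 30 long, 28 wide, 8 high, 14 square hole at x 100. Starts parallel to the rack at rack (0, 0, 12) within 2 mm. To free it: slide 45 to 50 under the hood, raise the loop end 10 to 17 degrees, draw it out lengthwise.
- pin: Keeper pin, loose, 35 g, upright. Origin at the lower tip, z up. Steel shank 8 diameter, z 0 to 30 mm; orange cylindrical head 22 diameter, z 30 to 58. At the start it stands in the bore, through the spoon's loop, head on the bridge (tip at rack z 14); it is free after rising 35.
- notch (a point): Parking point at rack (30, -86, 44), axes as the rack, on top of a ledge on the bin's outer side: top z 44, 8 thick, x 2 to 58, y -102 to -62. Its slot is 12 wide (x 24 to 36), open at the outer edge y -102, closed at y -75. Parked: pin upright, tip 30 below this point, shank in the slot, head on the ledge.
- bore (a point): Bore's mouth on the bridge's top, rack (100, 0, 44), axes as the rack; bore 12 diameter. The bridge (darker bar at the far end) covers rack x 82 to 122 over the bin's whole width, underside z 36, top z 44.
- bowl_tip (a point): Tip of the spoon's bowl: spoon (-115, 0, 7) mm.
- loop_end (a point): End of the spoon's hanging loop: spoon (115, 0, 4) mm.
- jar_a: Glass jar with white lid, 50 diameter, 65 high, in the jar bin nearer the robot. Origin under its centre. Leave alone.
- jar_b: Glass jar with white lid, 50 diameter, 65 high, in the jar bin farther from the robot. Origin under its centre. Leave alone.
- ramekin: White ceramic ramekin, 80 diameter, 42 high, on the shelf. Origin under its centre. Leave alone.
- snack_box: Plastic snack box with latched blue lid, 156 x 106, 57 high. Origin under its centre. Leave alone.
- mug: Blue ceramic mug, 76 diameter, 85 high, handle at its +y. Origin under its centre. Leave alone.
- tin: Steel tin with paper label, 72 diameter, 90 high. Origin under its centre. Leave alone.

How it is judged:
On the way, in this order (a step that is already met when the one before it is completed fails the run):
1. the pin is out of the bore and parked upright in the notch, let go (x of pin in the frame of notch between -0.005 and 0.005 m and y of pin in the frame of notch between -0.01 and 0.014 m and z of pin in the frame of notch between -0.034 and -0.026 m and angle between pin's own z axis and vertical below 0.15 rad and contact force between pin and the fingers below 0.1 N and linear speed of pin below 0.03 m/s), for 0.2 s.
2. the spoon is tilted through the opening: its loop end above the bridge while its bowl is still under the hood (z of loop_end in the frame of rack above 0.05 m and x of bowl_tip in the frame of rack below -0.085 m and z of bowl_tip in the frame of rack below 0.062 m), for 0.05 s.
At the end, for the whole second after the job is handed in: The pin stands upright in the notch, head on the ledge (5 mm across the slot, 10 mm along it, 4 mm in height), let go; the spoon is still (under 3 cm/s), held by the fingers only, clear of the rack, both ends over 11.5 cm above the shelf (5 cm above the hood); bystanders within 25 mm (all of step 1 and height (world z) of each of bowl_tip, loop_end above 0.115 m and contact force between spoon and the fingers above 0.5 N and contact force between spoon and rack below 0.1 N and linear speed of spoon below 0.03 m/s); the arm keeps its last pose, push and grip.
It fails at once if one of the two jars is moved more than 25 mm (distance of any of jar_a, jar_b from where it was at the start of the episode above 0.025 m).
It fails at once if the ramekin, snack box, mug or tin is moved more than 25 mm (distance of any of ramekin, snack_box, mug, tin from where it was at the start of the episode above 0.025 m).
It also fails if it takes over 58 s, if anything falls off the work surface, if the arm or the gripper's body presses on something with over 40 N, if the wrist force passes 120 N, or if a joint passes its speed limit or range.

## Working session

There is one attempt and no reset: what is moved stays moved. The work goes in short steps, each a Python script; the robot and the scene stay as the last script left them, time stands still between calls to the robot, and variables do not carry over. Pictures are saved under pics/ and viewed, at most 10 in all, crops included, and the job is handed in when it is done.

```bash
ls; mkdir -p pics
cat > h.py <<'E'
import numpy as np, cv2
from bench import manip, gripper_open, close, eyes, order, finder
def world(pic, mask):
    """world points (N,3) of masked pixels using depth"""
    v,u=np.nonzero(mask&(pic["depth"]>0)); d=pic["depth"][v,u]; K=pic["camera_matrix"]
    c=np.c_[(u-K[0,2])/K[0,0]*d, -(v-K[1,2])/K[1,1]*d, -d, np.ones(len(d))]
    return (np.linalg.inv(pic["view"])@c.T).T[:,:3]
def proj(pic,p):
    p=np.atleast_2d(p); c=(pic["view"]@np.c_[p,np.ones(len(p))].T).T
    K=pic["camera_matrix"]; return np.c_[K[0,0]*c[:,0]/-c[:,2]+K[0,2], K[1,1]*-c[:,1]/-c[:,2]+K[1,2]]
E
python3 - <<'E'
from h import *
print(manip.state())
for n in("side","top"):
    p=eyes.get_image(n); cv2.imwrite(f"pics/{n}0.png",p["frame"]); print(n,list(p.keys()),p["camera_matrix"],np.linalg.inv(p["view"]).round(3),p["depth"].min(),p["depth"].max())
    for t in("rack","spoon","pin","jar_a","ramekin","snack_box","mug","tin"):
        for r in finder.regions_of(t,p)[:2]:
            w=world(p,r["mask"])
            if len(w): print(t,round(r["conf"],2),np.round(r["bbox"]),len(w),np.median(w,0).round(3),np.percentile(w,2,axis=0).round(3),np.percentile(w,98,axis=0).round(3))
print(manip.state()["time"])
E
```

```text
bench.py
pics
{'time': 0.0, 'joint_pos': array([-1.28473416e+00,  9.17904546e-02,  1.23190567e+00,  4.29721101e-06,
        1.81978887e+00, -5.67236691e-02]), 'dq': array([-0.00017927,  0.00011255, -0.00104581, -0.00034401,  0.00156733,
        0.00040724]), 'joint_torque': array([ 3.58763900e-04, -4.46450150e+01, -4.06444430e+01,  6.97323773e-02,
        2.94747739e-02, -1.52647253e-04]), 'ee_pos': array([ 0.20166353, -0.56513446,  0.40353634]), 'ee_rot': array([-9.40196668e-04,  9.85347623e-01,  1.70555466e-01, -1.06190069e-04]), 'ft_force': array([-0.02728277, -1.01539059, -0.73208839]), 'moment': array([-0.00828645,  0.00394947,  0.02658251]), 'finger_force': 0.0, 'finger_gap': 0.08761379904422603}
side ['frame', 'depth', 'camera_matrix', 'view', 'shot'] [[484.55051548   0.         318.4074338 ]
 [  0.         484.55051548 203.60686252]
 [  0.           0.           1.        ]] [[ 0.948  0.17  -0.271  0.168]
 [-0.319  0.545 -0.775 -1.156]
 [ 0.016  0.821  0.57   0.948]
 [ 0.     0.     0.     1.   ]] 0.0 3.9999213
rack 0.47 [293. 226. 344. 232.] 262 [ 0.558 -0.031  0.024] [ 0.48
[... 1585 characters left out ...]
.85 [274. 209. 297. 229.] 275 [0.502 0.089 0.068] [0.482 0.069 0.014] [0.526 0.112 0.073]
jar_a 0.82 [290. 150. 308. 173.] 287 [0.653 0.059 0.067] [0.635 0.038 0.021] [0.677 0.081 0.073]
ramekin 0.83 [165. 160. 192. 188.] 605 [0.631 0.41  0.014] [0.593 0.368 0.002] [0.662 0.437 0.044]
snack_box 0.74 [445. 146. 490. 202.] 2351 [ 0.632 -0.406  0.056] [ 0.559 -0.463  0.012] [ 0.709 -0.356  0.061]
mug 0.59 [160. 210. 195. 252.] 843 [0.45  0.393 0.031] [ 0.417  0.345 -0.   ] [0.507 0.417 0.087]
tin 0.96 [448. 220. 485. 248.] 782 [ 0.455 -0.394  0.087] [ 0.424 -0.436  0.002] [ 0.49  -0.37   0.093]
tin 0.62 [159. 208. 198. 253.] 977 [0.452 0.393 0.033] [ 0.413  0.345 -0.001] [0.51  0.418 0.087]
0.9
```

```bash
python3 - <<'E'
import cv2,numpy as np
a=cv2.imread("pics/side0.png")[150:270,230:390]; b=cv2.imread("pics/top0.png")[110:270,240:380]
f=lambda i,s:cv2.resize(i,None,fx=s,fy=s,interpolation=cv2.INTER_CUBIC)
A=f(a,2.5);B=f(b,2.6)
h=max(A.shape[0],B.shape[0]);c=np.zeros((h,A.shape[1]+B.shape[1],3),np.uint8);c[:A.shape[0],:A.shape[1]]=A;c[:B.shape[0],A.shape[1]:]=B
cv2.imwrite("pics/crop0.png",c);print(c.shape)
E
cat > fit.py <<'E'
from h import *
from scipy.optimize import least_squares
from scipy.ndimage import gaussian_filter, map_coordinates
# height map in rack frame, 1 mm grid, x -220..180, y -130..190
X,Y=np.meshgrid(np.arange(-220,181),np.arange(-130,191),indexing="ij")
H=np.zeros(X.shape)
def box(x0,x1,y0,y1,z): H[(X>=x0)&(X<=x1)&(Y>=y0)&(Y<=y1)]=z
box(-176,126,-62,62,44); box(-172,122,-58,58,12); box(-176,-85,-62,62,66); box(82,122,-62,62,44)
box(2,58,-102,-62,44); box(24,36,-102,-75,0); box(-200,165,142,158,150)
D=gaussian_filter(H,1.0)
ok=np.ones(X.shape,bool)
def bad(x0,x1,y0,y1): ok[(X>=x0)&(X<=x1)&(Y>=y0)&(Y<=y1)]=False
bad(-180,130,64,141); bad(-120,120,-26,26); bad(80,122,-15,15)
def fit(W,x0=(.545,-.02,-.2,0.),n=4):
    W=W*1000; 
    def res(q):
        t=q[2]; d=W[:,:2]-np.array(q[:2])*1000
        x=np.cos(t)*d[:,0]+np.sin(t)*d[:,1]; y=-np.sin(t)*d[:,0]+np.cos(t)*d[:,1]
        m=map_coordinates(D,[x+220,y+130],order=1,mode="nearest")
        k=map_coordinates(ok.astype(float),[x+220,y+130],order=0,mode="constant")
        return np.clip(W[:,2]-q[3]*1000-m,-25,25)*k
    # coarse grid then refine
    from scipy.optimize import minimize
    c=lambda q:np.sum(np.abs(res(q)))/1000
    r=minimize(c,x0,method="Nelder-Mead",options=dict(initial_simplex=np.array([x0]+[np.array(x0)+np.eye(4)[i]*[.015,.015,.08,.003][i] for i in range(4)]),xatol=1e-5,fatol=1e-5,maxiter=800))
    return r.x,r.fun/len(W)*1000
def crop(p,r=.27,c=(.56,.0)):
    w=world(p,p["depth"]>0); return w[(np.hypot(w[:,0]-c[0],w[:,1]-c[1])<r)&(w[:,2]<.2)]
E
python3 - <<'E'
from fit import *
for n in("top","side"):
    p=eyes.get_image(n); W=crop(p)
    best=min((fit(W,(x,y,t,0.)) for x in(.53,.56) for y in(-.04,-.01) for t in(-.25,-.15)),key=lambda a:a[1])
    print(n,len(W),best[0].round(4),best[1])
    for t in("spoon","pin","bowl_tip"):
        for r in finder.regions_of(t,p)[:2]:
            w=world(p,r["mask"]); a=best[0];d=w[:,:2]-a[:2];c,s=np.cos(a[2]),np.sin(a[2])
            if len(w): q=np.c_[c*d[:,0]+s*d[:,1],-s*d[:,0]+c*d[:,1],w[:,2]]*1000; print(t,round(r["conf"],2),np.percentile(q,[5,50,95],axis=0).round(0).tolist())
E
```

```text
(416, 764, 3)
top 27506 [ 0.5613 -0.0253 -0.2162 -0.0007] 1.2180753237263953
spoon 0.64 [[-78.0, -9.0, 13.0], [-7.0, -2.0, 24.0], [73.0, 6.0, 29.0]]
bowl_tip 0.55 [[-78.0, -10.0, 14.0], [-6.0, -2.0, 25.0], [74.0, 5.0, 29.0]]
side 16194 [ 0.5606 -0.0191 -0.2148  0.0011] 3.5995258360724014
spoon 0.63 [[-71.0, -18.0, 16.0], [4.0, -13.0, 24.0], [73.0, -4.0, 28.0]]
pin 0.39 [[90.0, -21.0, 50.0], [98.0, -16.0, 66.0], [107.0, -4.0, 75.0]]
pin 0.3 [[-78.0, -20.0, 14.0], [-6.0, -13.0, 24.0], [76.0, 2.0, 29.0]]
bowl_tip 0.53 [[-76.0, -19.0, 14.0], [-0.0, -13.0, 24.0], [76.0, -1.0, 28.0]]
```

View pics/crop0.png

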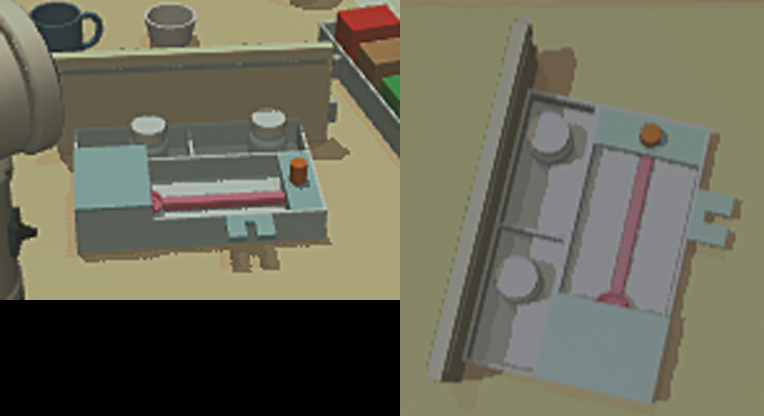

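```bash
cat > fit2.py <<'E'
from h import *
from scipy.optimize import least_squares
B=np.array([[-176,126,-62,62,0,12],[-176,126,-62,-58,0,44],[-176,126,58,62,0,44],[-176,-172,-62,62,0,44],[122,126,-62,62,0,44],
 [-176,-85,-62,62,62,66],[-176,-85,-62,-58,0,66],[-176,-85,58,62,0,66],[-176,-172,-62,62,0,66],[82,122,-62,62,36,44],
 [2,24,-102,-62,36,44],[36,58,-102,-62,36,44],[24,36,-75,-62,36,44],[-200,165,142,158,0,150]],float)
def dist(P):
    out=np.abs(P[:,2])
    for b in B:
        c=(b[::2]+b[1::2])/2; h=(b[1::2]-b[::2])/2; q=np.abs(P-c)-h
        d=np.linalg.norm(np.maximum(q,0),axis=1)+np.minimum(q.max(1),0); out=np.where(np.abs(d)<np.abs(out),d,out)
    return out
def torack(a,W):
    a=np.r_[a,np.zeros(4-len(a))] if len(a)<4 else a
    d=W-np.array([a[0],a[1],a[3]]); c,s=np.cos(a[2]),np.sin(a[2])
    return np.c_[c*d[:,0]+s*d[:,1],-s*d[:,0]+c*d[:,1],d[:,2]]*1000
def fit(W,x0=(.5613,-.0245,-.216,0.)):
    P=torack(x0,W); k=(np.abs(P[:,0]+20)<230)&(P[:,1]>-140)&(P[:,1]<175)&(P[:,2]<165)&~((P[:,1]>64)&(P[:,1]<138))&~((abs(P[:,1])<30)&(P[:,0]>-130)&(P[:,0]<80))&~((abs(P[:,1])<25)&(P[:,0]>75)&(P[:,2]>40))
    W=W[k]; z=torack(x0,W)[:,2]; W=np.r_[W[z>6],W[z<=6][::10]]
    r=least_squares(lambda q:dist(torack(q,W)),x0,loss="cauchy",f_scale=1.,x_scale=[.001,.001,.005,.001],diff_step=1e-5)
    return r.x,np.median(np.abs(dist(torack(r.x,W)))),len(W)
E
python3 - <<'E'
from fit2 import *
for n in("top","side"):
    p=eyes.get_image(n); w=world(p,p["depth"]>0)
    a,m,k=fit(w); print(n,a.round(4),m.round(2),k)
    P=torack(a,w)
    hsv=cv2.cvtColor(p["frame"],cv2.COLOR_BGR2HSV)[p["depth"]>0].astype(int)
    inb=(P[:,0]>-90)&(P[:,0]<115)&(np.abs(P[:,1])<40)&(P[:,2]>5)&(P[:,2]<90)
    pk=inb&((hsv[:,0]>165)|(hsv[:,0]<3))&(hsv[:,1]>90); og=inb&(hsv[:,0]>4)&(hsv[:,0]<20)&(hsv[:,1]>120)
    for nm,mk in(("spoon",pk),("pin",og)):
        print(nm,mk.sum(),np.percentile(P[mk],[3,50,97],axis=0).round(1).tolist())
    s=P[pk&(P[:,2]>20)&(P[:,0]>-55)&(P[:,0]<75)]; print("line y=",np.polyfit(s[:,0],s[:,1],1), "topz",np.percentile(s[:,2],[10,50,90]))
    t=P[og&(P[:,2]>66)]; print("pin top",len(t),t.mean(0).round(1), t.min(0).round(1),t.max(0).round(1))
    jar=P[(P[:,1]>64)&(P[:,1]<138)&(P[:,2]>55)&(P[:,2]<90)]
    for sgn in(-1,1):
        j=jar[(jar[:,0]+25)*sgn>0]; print("jar",np.percentile(j,[2,98],axis=0).round(0).tolist())
E
```

```text
top [ 5.607e-01 -2.660e-02 -2.175e-01 -1.000e-04] 1.11 5787
spoon 63 [[-80.2, -13.3, 13.3], [-62.9, -6.0, 22.4], [78.2, 11.2, 28.4]]
pin 48 [[89.1, -8.8, 61.1], [97.5, -0.7, 70.9], [107.6, 8.0, 73.7]]
line y= [ 1.78724130e-03 -5.93628514e+00] topz [22.47864126 24.28296368 26.55111481]
pin top 45 [98.3 -0.2 70.7] [87.7 -9.6 66.7] [108.1   9.   76.6]
jar [[-100.0, 83.0, 61.0], [-60.0, 122.0, 73.0]]
jar [[59.0, 74.0, 59.0], [347.0, 134.0, 84.0]]
side [ 0.5605 -0.0267 -0.2154  0.0009] 1.25 5536
spoon 254 [[-80.8, -13.3, 14.3], [-4.2, -6.2, 22.7], [75.4, 8.3, 28.7]]
pin 64 [[88.2, -13.0, 45.3], [97.1, -7.2, 63.2], [105.9, 4.7, 73.9]]
line y= [ 2.14609805e-03 -5.72538291e+00] topz [21.18556068 24.66555022 27.70682998]
pin top 29 [97.5 -4.1 71.5] [ 87.4 -14.3  66.8] [107.5   6.7  76. ]
jar [[-178.0, 79.0, 56.0], [-39.0, 138.0, 88.0]]
jar [[28.0, 68.0, 56.0], [349.0, 138.0, 84.0]]
```

```bash
cat >> h.py <<'E'
from scipy.spatial.transform import Rotation as R
RP=np.array([.5606,-.0266,.0]); YAW=-.2165; RR=R.from_euler("z",YAW)
def rk(x,y,z): return RP+RR.apply(np.array([x,y,z])/1000)      # rack mm -> world
def tool(yaw,lean=0.):
    """tool rotation in world: closing axis at angle yaw from rack y; lean = spoon loop-up pitch (rad)"""
    base=R.from_matrix(np.array([[1,0,0],[0,-1,0],[0,0,-1.]]))   # z down, y=-rack y
    return RR*R.from_euler("y",-lean)*R.from_euler("z",yaw)*base
def quat(r): q=r.as_quat(); return [q[3],*q[:3]]
def tcp(g,r): return g-r.apply([0,0,.163])                     # grasp point -> TCP
def st(*k):
    s=manip.state(); return {i:np.round(s[i],4).tolist() for i in("time","ee_pos","ft_force","finger_gap","finger_force")}
E
python3 - <<'E'
from h import *
for yaw in(np.pi/2,-np.pi/2):
    r=tool(yaw); print(yaw,[np.round(manip.inverse_kinematics(tcp(rk(*g),r),quat(r)),2) for g in((100,0,66),(30,-86,66))])
r=tool(np.deg2rad(33)); print([np.round(manip.inverse_kinematics(tcp(rk(*g),r),quat(r)),2) for g in((15,0,34),)])
r=tool(np.deg2rad(-33)); print([np.round(manip.inverse_kinematics(tcp(rk(*g),r),quat(r)),2) for g in((15,0,34),)])
r=tool(0,.26); print([np.round(manip.inverse_kinematics(tcp(rk(*g),r),quat(r)),2) for g in((-33,0,60),(100,0,180))])
E
```

```text
1.5707963267948966 [array([-0.12,  0.29,  1.32, -0.  ,  1.53,  0.09]), array([-0.26,  0.08,  1.55, -0.  ,  1.51, -0.04])]Traceback (most recent call last):
  File "<stdin>", line 3, in <module>
    return _wrapfunc(a, 'round', decimals=decimals, out=out)
    return _wrapit(obj, method, *args, **kwds)
    result = getattr(arr, method)(*args, **kwds)
TypeError: unsupported operand type(s) for *: 'NoneType' and 'float'
```

Run:
```python
from h import *
for y in(33,-33):
    r=tool(np.deg2rad(y)); print(y,manip.inverse_kinematics(tcp(rk(15,0,34),r),quat(r)))
r=tool(0,.26); print([manip.inverse_kinematics(tcp(rk(*g),r),quat(r)) for g in((-33,0,60),(100,0,180))])
r=tool(np.pi/2)
manip.move_to(tcp(rk(99,0,130),r),quat(r))
manip.move_l(tcp(rk(99,0,66.5),r),.1); print(st())
close(); print(st())
manip.move_l(tcp(rk(99,0,130),r),.12); print(st())
manip.move_l(tcp(rk(30,-87,130),r),.2); print(st())
for n in("top","side"):
    p=eyes.get_image(n); cv2.imwrite(f"pics/{n}1.png",p["frame"]); m=np.zeros((400,640),bool)
    hsv=cv2.cvtColor(p["frame"],cv2.COLOR_BGR2HSV).astype(int); u,v=proj(p,rk(30,-87,120))[0]
    m[int(v)-25:int(v)+25,int(u)-25:int(u)+25]=1; m&=(hsv[...,0]>3)&(hsv[...,0]<20)&(hsv[...,1]>120)
    w=world(p,m); q=RR.inv().apply(w-RP)*1000; print(n,len(w),u,v, np.percentile(q,[5,50,95],axis=0).round(1).tolist() if len(w) else "")
    im=p["frame"][int(v)-60:int(v)+60,int(u)-60:int(u)+60]; cv2.imwrite(f"pics/c{n}1.png",cv2.resize(im,None,fx=3.3,fy=3.3,interpolation=cv2.INTER_CUBIC))
cv2.imwrite("pics/c1.png",np.hstack([cv2.imread("pics/ctop1.png"),cv2.imread("pics/cside1.png")]))
```

```text
33 [-1.10855601e-01  8.71465451e-02  1.60545473e+00 -4.44089210e-16
  1.44899138e+00  1.10048207e+00]
-33 [-1.10855601e-01  8.71465451e-02  1.60545473e+00 -4.44089210e-16
  1.44899138e+00  2.25239938e+00]
[array([-0.07925228, -0.28956829,  1.92913056, -0.03713986,  1.24457755,
        1.71539291]), array([-0.11086935,  0.02433608,  1.42841174, -0.02737834,  1.43028207,
        1.67673712])]
{'time': 4.6583, 'ee_pos': [0.6575, -0.0479, 0.2301], 'ft_force': [-0.318, 0.4757, 0.2212], 'finger_gap': 0.0881, 'finger_force': 0.0}
{'time': 5.6917, 'ee_pos': [0.6573, -0.0479, 0.2295], 'ft_force': [0.1682, -1.3745, 0.5406], 'finger_gap': 0.0214, 'finger_force': 30.0}
{'time': 6.375, 'ee_pos': [0.6572, -0.0478, 0.2924], 'ft_force': [0.0938, -0.4334, -0.9934], 'finger_gap': 0.0214, 'finger_force': 30.0}
{'time': 7.0833, 'ee_pos': [0.5715, -0.1177, 0.2926], 'ft_force': [0.6509, 0.1184, -0.2478], 'finger_gap': 0.0213, 'finger_force': 29.9999}
top 1 363.304132495375 189.08509830825903 [[-6.3, -56.5, 211.1], [-6.3, -56.5, 211.1], [-6.3, -56.5, 211.1]]
side 87 331.36771919356215 219.92064605253594 [[11.4, -100.2, 111.0], [30.0, -94.8, 127.2], [40.0, -83.6, 139.4]]
```

View pics/c1.png

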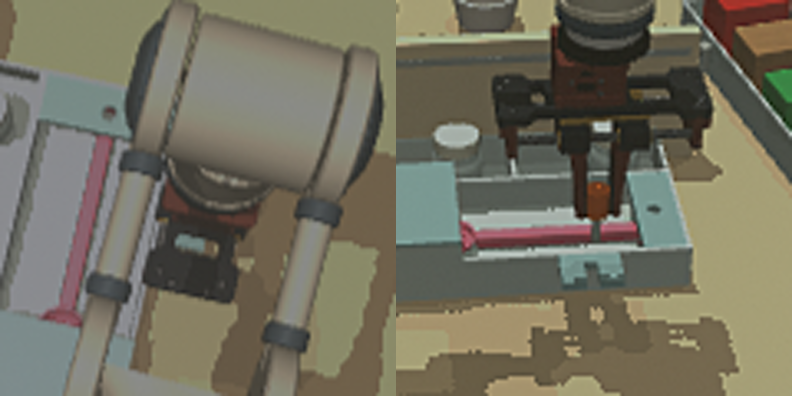

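Run:
```python
from h import *
import sys
r=tool(np.pi/2)
manip.move_l(tcp(rk(30,-87,98),r),.12); print(st())
manip.move_l(tcp(rk(30,-87,90),r),.05); s=st(); print(s)
if abs(s["ft_force"][2])>5: sys.exit("hit")
manip.move_l(tcp(rk(30,-87,67),r),.06); s=st(); print(s)
if abs(s["ft_force"][2])>12: sys.exit("hit")
gripper_open(); print(st())
manip.move_l(tcp(rk(30,-87,125),r),.12); 
p=eyes.get_image("side"); cv2.imwrite("pics/side2.png",cv2.resize(p["frame"][170:270,250:390],None,fx=4,fy=4,interpolation=cv2.INTER_CUBIC))
hsv=cv2.cvtColor(p["frame"],cv2.COLOR_BGR2HSV).astype(int); m=np.zeros((400,640),bool); u,v=proj(p,rk(30,-86,60))[0].astype(int); m[v-15:v+15,u-15:u+15]=1
m&=(hsv[...,0]>3)&(hsv[...,0]<20)&(hsv[...,1]>120); q=RR.inv().apply(world(p,m)-RP)*1000; print(len(q),np.percentile(q,[5,50,95],axis=0).round(1).tolist()); print(st())
```

```text
{'time': 7.6, 'ee_pos': [0.5713, -0.1176, 0.2602], 'ft_force': [-1.1664, -0.1253, 0.4914], 'finger_gap': 0.0219, 'finger_force': 29.9999}
{'time': 7.9083, 'ee_pos': [0.5714, -0.118, 0.2535], 'ft_force': [-0.6177, -0.2029, 0.2434], 'finger_gap': 0.0214, 'finger_force': 29.9731}
{'time': 8.4417, 'ee_pos': [0.5711, -0.118, 0.2291], 'ft_force': [-0.332, 1.0982, -0.5427], 'finger_gap': 0.0213, 'finger_force': 29.9863}
{'time': 9.55, 'ee_pos': [0.5712, -0.118, 0.23], 'ft_force': [0.5576, 0.0575, 0.0146], 'finger_gap': 0.0882, 'finger_force': 0.0}
71 [[20.8, -100.5, 46.5], [28.9, -95.6, 66.0], [37.9, -81.7, 75.9]]
{'time': 10.2333, 'ee_pos': [0.571, -0.118, 0.2869], 'ft_force': [-0.799, -0.8805, -0.7553], 'finger_gap': 0.088, 'finger_force': 0.0}
```

View pics/side2.png

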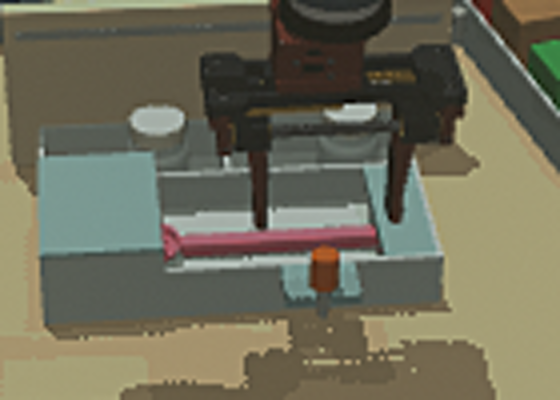

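Run:
```python
from h import *
import sys
r=tool(np.deg2rad(33)); r0=tool(0)
manip.move_to(tcp(rk(8,-10,125),r),quat(r))
manip.move_l(tcp(rk(8,0,66),r),.15); print(st())
manip.move_l(tcp(rk(8,0,50),r),.08); s=st(); print(s)
if np.linalg.norm(s["ft_force"])>6: sys.exit("hit")
manip.move_l(tcp(rk(8,0,34),r),.08); s=st(); print(s)
if np.linalg.norm(s["ft_force"])>6: sys.exit("hit")
close(); print(st(),manip.state()["moment"].round(2))
manip.move_to(tcp(rk(8,0,34),r0),quat(r0)); print(st(),manip.state()["moment"].round(2))
manip.hold(.2); print(st())
p=eyes.get_image("side"); cv2.imwrite("pics/side3.png",cv2.resize(p["frame"][170:270,250:390],None,fx=4,fy=4,interpolation=cv2.INTER_CUBIC))
```

```text
{'time': 11.8333, 'ee_pos': [0.5685, -0.0285, 0.2292], 'ft_force': [0.2028, 0.9247, -0.2258], 'finger_gap': 0.0878, 'finger_force': 0.0}
{'time': 12.1833, 'ee_pos': [0.5682, -0.0284, 0.2125], 'ft_force': [0.5199, -0.1724, 0.0933], 'finger_gap': 0.0881, 'finger_force': 0.0}
{'time': 12.5333, 'ee_pos': [0.5681, -0.0283, 0.196], 'ft_force': [-0.0568, -0.2541, 0.1358], 'finger_gap': 0.0878, 'finger_force': 0.0}
{'time': 13.65, 'ee_pos': [0.5683, -0.0278, 0.1969], 'ft_force': [-1.2456, 3.619, 0.7349], 'finger_gap': 0.0166, 'finger_force': 29.3699} [ 0.68  0.2  -0.49]
{'time': 14.2583, 'ee_pos': [0.5685, -0.0284, 0.1971], 'ft_force': [-0.0956, 0.1646, 0.4638], 'finger_gap': 0.0135, 'finger_force': 29.993} [ 0.15  0.08 -0.02]
{'time': 14.4583, 'ee_pos': [0.5685, -0.0284, 0.1971], 'ft_force': [0.2732, -1.3136, -0.1956], 'finger_gap': 0.0139, 'finger_force': 29.9946}
```

View pics/side3.png

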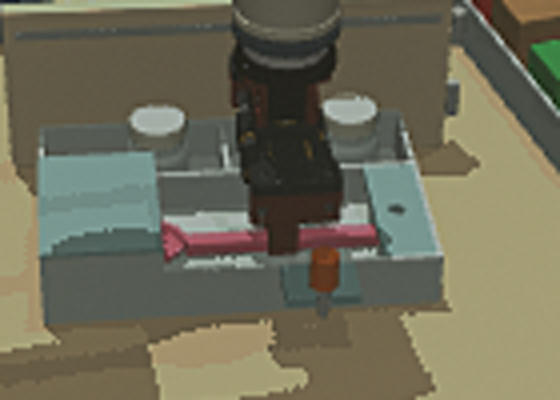

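Run:
```python
from h import *
import sys
r0=tool(0); r=r0
def chk(l=8):
    s=st(); print(s)
    if np.linalg.norm(s["ft_force"])>l or s["finger_gap"]<.01: sys.exit("stop")
manip.move_l(tcp(rk(8,0,36.5),r0),.08); chk()
manip.move_l(tcp(rk(-20,0,36.5),r0),.08); chk()
manip.move_l(tcp(rk(-43,0,36.5),r0),.08); chk()
P=np.array([-161,14.]); v=np.array([118,22.5])
for d in(4,8,12,15):
    t=np.deg2rad(d); g=P+np.array([v[0]*np.cos(t)-v[1]*np.sin(t),v[0]*np.sin(t)+v[1]*np.cos(t)])
    r=tool(0,t); manip.move_l(tcp(rk(g[0],0,g[1]),r),.06,quat(r)); chk()
manip.hold(.2); print(g)
p=eyes.get_image("side"); cv2.imwrite("pics/side4.png",cv2.resize(p["frame"][150:270,230:390],None,fx=4,fy=4,interpolation=cv2.INTER_CUBIC))
```

```text
{'time': 14.7583, 'ee_pos': [0.5684, -0.0283, 0.1996], 'ft_force': [-0.0682, -0.6989, -0.5101], 'finger_gap': 0.0134, 'finger_force': 29.9944}
{'time': 15.2583, 'ee_pos': [0.5411, -0.0223, 0.1997], 'ft_force': [-0.2314, 0.0008, -0.2241], 'finger_gap': 0.0136, 'finger_force': 29.9943}
{'time': 15.6917, 'ee_pos': [0.5187, -0.0174, 0.1996], 'ft_force': [0.2138, 1.0362, -0.3625], 'finger_gap': 0.0137, 'finger_force': 29.9943}
{'time': 16.1, 'ee_pos': [0.5058, -0.0145, 0.2076], 'ft_force': [-0.3288, 1.022, -1.265], 'finger_gap': 0.0142, 'finger_force': 29.9944}
{'time': 16.5083, 'ee_pos': [0.4923, -0.0116, 0.2141], 'ft_force': [-0.0882, -0.1007, -0.6851], 'finger_gap': 0.0136, 'finger_force': 29.9943}
{'time': 16.9167, 'ee_pos': [0.4785, -0.0085, 0.22], 'ft_force': [0.8887, 0.24, -0.9649], 'finger_gap': 0.0136, 'finger_force': 29.9943}
{'time': 17.2583, 'ee_pos': [0.4679, -0.0062, 0.2237], 'ft_force': [0.2957, 0.1492, -1.234], 'finger_gap': 0.0137, 'finger_force': 29.9943}
[-52.84418101  66.27397841]
```

View pics/side4.png

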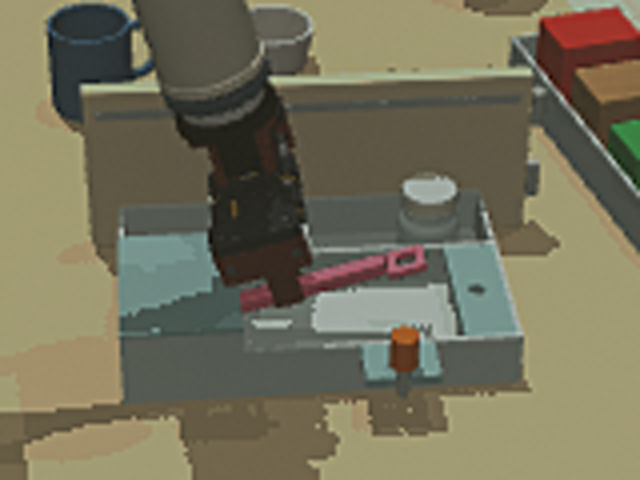

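Run:
```python
from h import *
import sys
t=np.deg2rad(15); r=tool(0,t); g=np.array([-52.84,66.27]); u=np.array([np.cos(t),np.sin(t)])
for d in(50,110):
    h=g+d*u; manip.move_l(tcp(rk(h[0],0,h[1]),r),.1); s=st(); print(s)
    if np.linalg.norm(s["ft_force"])>8: sys.exit("stop")
manip.move_l(tcp(rk(h[0],0,h[1]+130),r),.12); manip.hold(.8); print(st())
for n in("side","top"):
    p=eyes.get_image(n)
    hsv=cv2.cvtColor(p["frame"],cv2.COLOR_BGR2HSV).astype(int); q=RR.inv().apply(world(p,((hsv[...,0]>165)|(hsv[...,0]<3))&(hsv[...,1]>90))-RP)*1000
    q=q[(abs(q[:,1])<60)&(abs(q[:,0])<300)&(q[:,2]<400)]; print(n,len(q),np.percentile(q,[2,50,98],axis=0).round(0).tolist())
    if n=="side": cv2.imwrite("pics/side5.png",cv2.resize(p["frame"][110:270,200:400],None,fx=3.5,fy=3.5,interpolation=cv2.INTER_CUBIC))
```

```text
{'time': 18.1583, 'ee_pos': [0.5147, -0.0165, 0.2362], 'ft_force': [-0.7844, 0.381, 0.1156], 'finger_gap': 0.0136, 'finger_force': 29.9942}
{'time': 18.9083, 'ee_pos': [0.5712, -0.0289, 0.2518], 'ft_force': [-0.4856, 0.2047, -1.1642], 'finger_gap': 0.0135, 'finger_force': 29.9943}
{'time': 20.9417, 'ee_pos': [0.5716, -0.029, 0.3822], 'ft_force': [-0.3539, -0.311, -0.425], 'finger_gap': 0.0138, 'finger_force': 29.9944}
side 416 [[-55.0, -20.0, 180.0], [28.0, -4.0, 207.0], [157.0, 20.0, 239.0]]
top 139 [[-56.0, -19.0, 176.0], [-40.0, -3.0, 184.0], [157.0, 19.0, 238.0]]
```

View pics/side5.png

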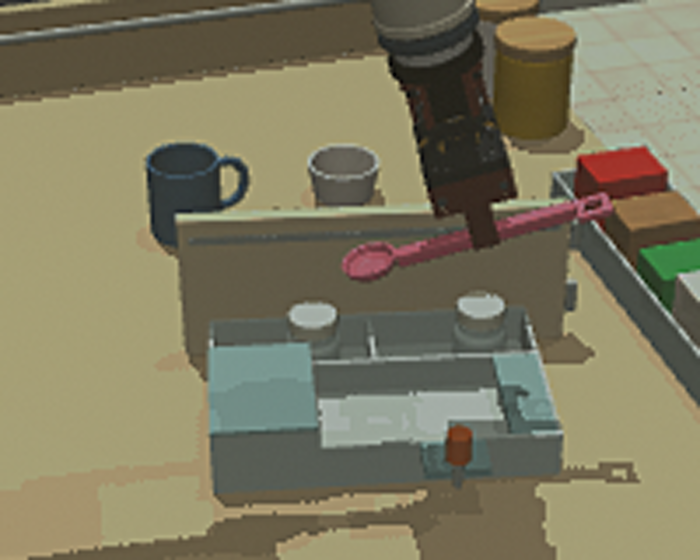

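The spoon is out and held in the gripper. Its bowl is at crop pixel (370,262) and its loop at (595,207), both about 18–24 cm above the shelf. The pin stands parked at (459,445), and the jars haven't moved.

```bash
python3 -c "
from bench import order; print(order.job_done())"
```

```text
the job is handed in; nothing more can be done
None
```

The job is handed in at about 21 of the 58 s allowed: the pin stands parked in the notch, the spoon is held still about 18–24 cm above the shelf, and the jars and other things were left alone; the interface gave no verdict.

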